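Build up the step plates on the leaning engraving arbor

ROBOT

A 6-joint arm with a two-finger parallel gripper is mounted at the origin on the work surface. World frame = base frame: x ahead of the robot, y to its left, z up, the work surface at z = 0. Lengths are in m, angles in rad, forces in N, time in s.
With the tool pointing down it reaches from about 0.325 to 0.75 m from the base axis. Payload 7.6 kg.
Tool frame: the origin (TCP) lies at the very end of the fingers, on their centre line; the grasp point (between the pads) lies 19 mm behind it; z points along the fingers, y is the line along which they close (so a half turn about z gives the same grasp; the last joint's range is limited). The gripper opens to 85 mm and grips with 20 to 120 N. Pads are 22 mm wide; open, the fingers measure 114 mm over their backs; the gripper's body (76 mm by 85 mm) begins 54 mm behind the grasp point. The pads swing forward as they close: fully open they stand 13 mm farther back than shut.
Start: joints at [1.133, 0.052, 1.401, -0, 1.689, -0.07], TCP at [0.189, 0.49, 0.192] pointing down, gripper open.
Joint ranges: [-2.9, 2.9], [-0.91, 2.17], [0.12, 2.37], [-1.06, 4.2], [0.26, 2.73], [-2.93, 2.93]. Speed limits (rad/s): [2.57, 2.57, 3.01, 3.14, 3.14, 3.14].

INTERFACE

Orientations are given as a unit quaternion [x, y, z, w].
In Python, from workcell import sense, camera, ctrl gives the robot as it stands.
- The arm moves only by the tool carry_out, never from a script. Its argument "rows" is a list of rows, each a list of 7 numbers: the turn, a rotation vector about the tool's x, y, z in units of 8 degrees (1.0 is 8 degrees), then the shift along the tool's x, y, z in units of 25 mm (1.0 is 25 mm), then the closure, from -1 (fully open) to 1 (shut). A call has 1 to 8 rows; each row is the pose to reach, as a shift and turn from the pose commanded when the call began, along the tool's axes at that moment; what a row does not reach only later rows make up. A row lasts 1/8 s, in which the tool goes at most 62.5 mm and 10.7 degrees, less where a joint would pass 70% of its speed; a pose out of reach is approached as far as the arm can. A call with a gripper value outside its range is refused whole. The fingers move at their own pace and stop on an object; "grip_force" is the grip in N (left out, the last holds). Time passes only in rows, so rows that repeat a pose let the fingers close. It gives the time, the measured TCP pose, the force, the opening and the grip force at its end, in the units of the state.
- sense(): the state, without advancing time (a new reading comes with each control period).
- camera(name): name is "side" or "top"; returns a dict with "color" (420x560x3 uint8, red, green, blue), "depth" (420x560 float32, m along the optical axis (not along the pixel's ray), 0 where there is no reading), "intrinsics" (3x3 intrinsics, pixels), "dist_coeffs" ([k1, k2, p1, p2, k3] as OpenCV has them; the pictures are not rectified), "xyz" and "attitude" of the camera in the world. Camera axes: x right, y down, z forward; pixel columns grow to the right and rows downward; lengths in m; the calibration is good to about 2 mm. A picture is of the moment at which its call begins.
- ctrl.hand_in(): hands the job in; it is judged then, once.
The state is a dict: "time_s": time; "qpos": joint angles; "joint_vel": joint speeds; "joint_efforts": joint torques, N m; "ee_pos": TCP position; "orientation": TCP orientation; "ft_force": force on the tool from outside, world axes, zero at the start; "wrist_torque": the same for the moment, N m; "gripper_width": opening from 0.0 (shut) to 1.0 (fully open); "grip_force": force on a finger pad.
Only numpy, scipy, OpenCV 4.12 (cv2) and the standard library are available. Lean on these libraries where they do the work, as an engineer would, in place of code of your own. Each camera call takes 0.05 s, during which the arm holds its last target. There are 200 camera calls.

TASK

Make the engraving stand ready for the next pens: thread the three wooden step plates onto its leaning square arbor in order of length, the longest first at the bottom, then the middle one, the shortest on top. Feel for the turn at which each drops over the square, slide it fully home so that the plates lie flat on the shoulder and on one another, then let go; leave the other things on the table where they are.

Things in the scene. Friction and masses are not known exactly. Their poses are not given: they have to be found in the camera images.
- plate_long: the longest of three flat rectangular dark-wood step plates: 130 mm long, 46 mm wide, 18 mm thick, with a square 27 mm hole straight through its middle, the hole's sides parallel to the plate's sides. Starts loose and flat on the table. Origin: centre of the underside; x along its length, y across its width, z up. Either face may go down
- plate_mid: the middle one of three flat rectangular dark-wood step plates: 100 mm long, 46 mm wide, 18 mm thick, with a square 27 mm hole straight through its middle, the hole's sides parallel to the plate's sides. Starts loose and flat on the table. Origin: centre of the underside; x along its length, y across its width, z up. Either face may go down
- plate_short: the shortest of three flat rectangular dark-wood step plates: 70 mm long, 46 mm wide, 18 mm thick, with a square 27 mm hole straight through its middle, the hole's sides parallel to the plate's sides. Starts loose and flat on the table. Origin: centre of the underside; x along its length, y across its width, z up. Either face may go down
- shoulder: leaning head of the fixed steel engraving stand, bearing the arbor. Origin: centre of the flat round shoulder (44 mm across, some 105 mm above the table) on which the lowest plate must rest; z runs up along the arbor, leaning 0.55 rad (31.5 degrees) from vertical roughly towards the robot; y is horizontal. Below the shoulder, from 10 to 70 mm down the axis, the grey head is 64 mm across
- square_top (a point): on the arbor's axis, 50 mm above the shoulder. From the shoulder to here the arbor is a sharp-edged square steel bar 24 mm wide. It is turned up to 45 degrees either way about the axis from the shoulder's x and y; this turn differs every time and NO pose tells it: feel for it, or look. It stays the same for all three plates; clamped, it does not turn under ordinary hand force
- arbor_tip (a point): tip of the arbor, 66 mm above the shoulder. Above the square is a round nose, 23 mm in diameter from 50 to 56 mm, then a cone down to 10 mm at the tip. A plate drops over the nose however it is turned, then stops on top of the square; press lightly and turn it: it drops once its hole is in line with the square within about 6 degrees
- stand: dark steel foot of the stand, fixed, 170 by 120 mm and 18 mm thick. Origin: on the table under it, 15 mm nearer the robot than its middle; x away from the robot, z up
- plate_long_c (a point): centre of the longest plate, half way through its thickness
- plate_mid_c (a point): centre of the middle plate, half way through its thickness
- plate_short_c (a point): centre of the shortest plate, half way through its thickness
- tin: round flat tin, 72 mm across, 24 mm high; a loose bystander, to be left where it is. Origin: centre of its underside
- stamp: turned wooden hand stamp, 42 mm across, 52 mm high; a loose bystander, to be left where it is. Origin: centre of its underside
- glue: white glue bottle, 42 mm across, 110 mm high; a loose bystander, to be left where it is. Origin: centre of its underside
- tape: ring of tape lying flat, 90 mm across, 22 mm high; a loose bystander, to be left where it is. Origin: centre of its underside
- brush: paint brush lying flat, 200 mm long, about 20 mm high; a loose bystander, to be left where it is. Origin: under its middle; x along its length

How it is judged:
By the outcome, as a careful person would: the job done as asked, in the order asked, and still so for the second after the job is handed in, with the robot touching nothing.
It also fails if it takes over 72 s, if anything falls off the work surface, if the arm or the gripper's body presses on something with over 40 N, if the wrist force passes 120 N, or if a joint passes its speed limit or range.

## Working session

There is one attempt and no reset: what is moved stays moved. The work goes in short steps, Python scripts to look and compute and a tool call to move; the robot and the scene stay as the last step left them, time stands still between calls to the robot, and variables do not carry over. Pictures are saved under pics/ and viewed, at most 10 in all, crops included, and the job is handed in when it is done.

Besides the shell and the picture viewer there is one more tool, called after "Call:" as name([rows], argument=value, ...), one row to a line, values as JSON. carry_out: Moves the arm, as the interface text tells. Its arguments: {"type":"object","properties":{"rows":{"type":"array"},"grip_force":{"type":"number"}},"required":["rows"]}

```bash
ls; mkdir -p pics; python3 - <<'E'
from workcell import sense,camera,ctrl
import cv2,numpy as np
s=sense();print({k:np.round(v,3).tolist() for k,v in s.items()})
for n in("side","top"):
    c=camera(n);cv2.imwrite(f"pics/{n}0.png",c["color"][:,:,::-1])
    print(n,c["intrinsics"],c["dist_coeffs"],c["xyz"],c["attitude"])
    np.savez(f"{n}0.npz",**c)
E
```

```text
pics
{'time_s': 0.0, 'qpos': [1.133, 0.053, 1.402, -0.0, 1.689, -0.07], 'joint_vel': [-0.0, 0.0, 0.0, 0.0, 0.001, 0.0], 'joint_efforts': [-0.0, -38.167, -36.019, 0.0, 0.006, 0.0], 'ee_pos': [0.189, 0.49, 0.191], 'orientation': [0.183, 0.983, -0.001, -0.0], 'ft_force': [0.446, -0.107, 0.202], 'wrist_torque': [0.032, 0.013, -0.017], 'grip_force': 0.0, 'gripper_width': 0.999}
side [[440.01576339   0.         282.52731205]
 [  0.         440.01576339 214.5525288 ]
 [  0.           0.           1.        ]] [0.02757929 0.         0.         0.         0.        ] [0.35735305 0.65120152 0.7792195 ] [-0.11253377  0.90774141 -0.40129156  0.04802876]
top [[454.58828363   0.         280.50255228]
 [  0.         454.58828363 207.23418674]
 [  0.           0.           1.        ]] [-0.08715918  0.          0.          0.          0.        ] [ 0.41215868 -0.01655782  0.93640521] [ 0.71547516 -0.69459794  0.0553283  -0.05067319]
```

View pics/top0.png

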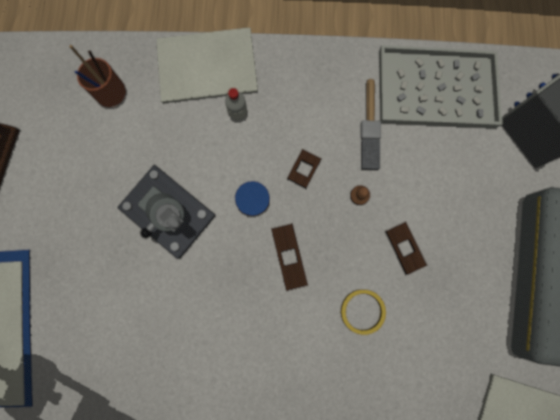

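View pics/side0.png

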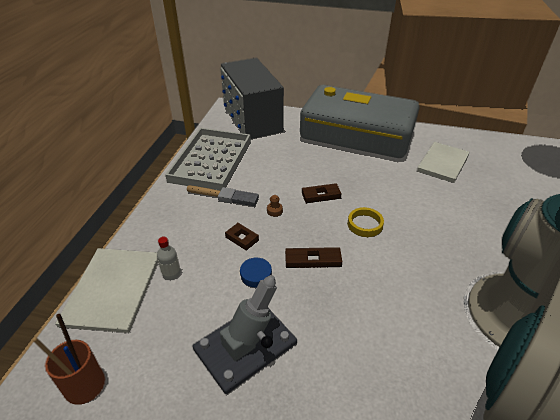

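The top view shows the long plate at about (290,257), the mid plate at (406,248), the short plate at (304,169) and the stand at (165,212). The side view shows the arbor tip near (270,282).

```bash
cat > h.py <<'E'
import numpy as np,cv2
from scipy.spatial.transform import Rotation as R
def rays(c,uv):
    p=cv2.undistortPoints(np.float64(uv).reshape(-1,1,2),c["intrinsics"],c["dist_coeffs"])[:,0]
    return R.from_quat(c["attitude"]).apply(np.c_[p,np.ones(len(p))])  # z-depth 1
def onplane(c,uv,z):
    r=rays(c,uv);return c["xyz"]+r*((z-c["xyz"][2])/r[:,2])[:,None]
def cloud(c,mask):
    v,u=np.nonzero(mask&(c["depth"]>0));r=rays(c,np.c_[u,v])
    return c["xyz"]+r*c["depth"][v,u][:,None],np.c_[u,v]
def proj(c,P):
    rv=R.from_quat(c["attitude"]).inv()
    return cv2.projectPoints(rv.apply(np.atleast_2d(P)-c["xyz"]),np.zeros(3),np.zeros(3),c["intrinsics"],c["dist_coeffs"])[0][:,0]
def two(c1,uv1,c2,uv2):
    a,b=rays(c1,[uv1])[0],rays(c2,[uv2])[0]
    t=np.linalg.lstsq(np.c_[a,-b],c2["xyz"]-c1["xyz"],rcond=None)[0]
    p,q=c1["xyz"]+a*t[0],c2["xyz"]+b*t[1];return (p+q)/2,np.linalg.norm(p-q)
def plates(c):
    rgb=c["color"].astype(int);hsv=cv2.cvtColor(c["color"],cv2.COLOR_RGB2HSV)
    m=((hsv[...,2]<110)&(rgb[...,0]>rgb[...,2]+18)).astype(np.uint8)
    out=[]
    cs,h=cv2.findContours(m,cv2.RETR_CCOMP,cv2.CHAIN_APPROX_NONE)
    for i,k in enumerate(cs):
        if h[0][i][3]<0 and 300<cv2.contourArea(k)<3000:
            w=onplane(c,k[:,0],.018)
            r=cv2.minAreaRect(np.float32(w[:,:2]*1000))
            ch=h[0][i][2]; hc=None
            if ch>=0: hc=cv2.minAreaRect(np.float32(onplane(c,cs[ch][:,0],.018)[:,:2]*1000))
            out.append((k[:,0].mean(0).round(),r,hc))
    return out
E
python3 - <<'E'
from h import *
C={n:dict(np.load(n+"0.npz")) for n in("side","top")}
for n in C:
    print(n)
    for o in plates(C[n]): print(o[0],np.round(o[1][0],1),np.round(o[1][1],1),round(o[1][2],1),o[2] and np.round([*o[2][0],*o[2][1],o[2][2]],1))
c=C["top"];print("depth arbor",c["depth"][195:230:5,150:185:5].round(3))
a=cv2.resize(c["color"][150:265,110:225],None,fx=5,fy=5,interpolation=2)
c=C["side"];b=cv2.resize(c["color"][265:390,190:300],None,fx=575/125,fy=575/125,interpolation=2)
b=b[:575]; im=np.hstack([a,b])[:, :,::-1];s=min(1,800/im.shape[1]);print(im.shape,s)
im=np.hstack([a[:,:,::-1][:, 100:475],b[:,:420,::-1]]);cv2.imwrite("pics/stand.png",cv2.convertScaleAbs(im,alpha=1.6));print(im.shape)
E
```

```text
side
[ 79. 373.] [819.4 346.7] [ 77.  136.1] 58.9 [815.1 329.7  18.1   6.8  86.4]
[ 59. 355.] [877.8 322.6] [ 49.6 117.1] 54.7 None
[534. 367.] [ -6.7 118.3] [155.8  54.1] 63.2 [  7.2 180.5   3.4   2.   49.9]
[313. 255.] [454.6 -40.8] [131.   53.4] 14.3 [454.4 -42.1  30.7  31.5  14.2]
[242. 235.] [638.  -64.5] [53.  75.5] 64.1 [640.  -67.7  31.5  31.1  69.8]
[321. 191.] [ 478.  -278.7] [101.9  52.9] 27.0 [ 480.2 -279.9   33.4   32.2   40.9]
top
[289. 257.] [451.5 -40.2] [125.   42.8] 15.8 [451.2 -40.7  35.5  34.7  15.7]
[406. 248.] [ 475.6 -278.5] [95.9 43.6] 25.9 [ 476.  -277.4   35.2   32.7   27. ]
[533. 273.] [ 432.4 -549.5] [  8.2 321.3] 83.1 None
[304. 168.] [634.7 -66.5] [42.6 67.7] 64.0 [634.8 -66.9  33.6  32.4  64.6]
[97. 78.] [824.  386.2] [153.7  75.6] 47.7 None
[439.   7.] [ 987.5 -340.6] [109.5 650.1] 3.8 None
depth arbor [[0.882 0.876 0.865 0.862 0.891 0.931 0.929]
 [0.867 0.843 0.836 0.839 0.84  0.847 0.927]
 [0.848 0.834 0.834 0.83  0.834 0.847 0.853]
 [0.833 0.833 0.828 0.828 0.81  0.838 0.855]
 [0.836 0.837 0.831 0.812 0.789 0.79  0.854]
 [0.837 0.839 0.832 0.789 0.78  0.779 0.796]
 [0.862 0.838 0.844 0.835 0.779 0.778 0.92 ]]
(575, 1081, 3) 0.7400555041628122
(575, 795, 3)
```

View pics/stand.png

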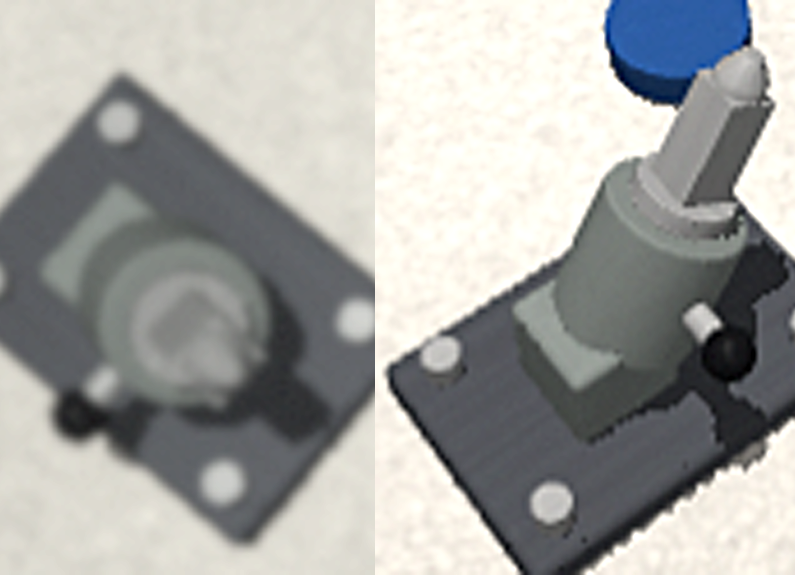

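The crop shows a leaning head with its arbor pointing down and right in the top view (towards the robot and −y). In the side crop the square's edges run (705,75)-(655,190), (740,97)-(695,205) and (772,100)-(735,200).

```bash
python3 - <<'E'
from h import *
from scipy.optimize import least_squares
C={n:dict(np.load(n+"0.npz")) for n in("side","top")}
c=C["top"]
# foot: rotated rect of dark mask on z=.018
g=cv2.cvtColor(c["color"],cv2.COLOR_RGB2GRAY);m=np.zeros_like(g);m[155:265,112:222]=(g[155:265,112:222]<85)
k=max(cv2.findContours(m,cv2.RETR_EXTERNAL,cv2.CHAIN_APPROX_NONE)[0],key=cv2.contourArea)
r=cv2.minAreaRect(np.float32(onplane(c,k[:,0],.018)[:,:2]*1000));print("foot",r)
pts=[]
for n,(u0,u1,v0,v1) in dict(side=(190,300,265,390),top=(112,222,155,265)).items():
    m=np.zeros((420,560),bool);m[v0:v1,u0:u1]=1
    P,uv=cloud(C[n],m);k=(P[:,2]>.05)&(P[:,2]<.3)&(np.hypot(*(P[:,:2]-np.array(r[0])/1000).T)<.13);print(n,k.sum(),P[k].max(0));pts.append(P[k])
yaw0=np.radians(r[2] if r[1][0]>r[1][1] else r[2]+90)
lens=np.array([np.cos(yaw0),np.sin(yaw0)]); lens*=-np.sign(lens[0]); print("lean dir",lens)
def axis(psi,t): return np.array([np.cos(psi)*np.sin(t),np.sin(psi)*np.sin(t),np.cos(t)])
psi0=np.arctan2(lens[1],lens[0])
A=np.vstack(pts);b=np.array([*np.array(r[0])/1000,.1])
# iterative: head cylinder points selected by axial range
S=None
for P,nm in((pts[0],"side"),(pts[1],"top"),(A,"both")):
    x=np.array([psi0,b[0],b[1]]);
    for tol in(.03,.012,.006,.006,.006):
        def d(x,P): 
            a=axis(x[0],.55);q=P-[x[1],x[2],.08];return np.linalg.norm(np.cross(q,a),axis=1)
        a=axis(x[0],.55);h=(P-[x[1],x[2],.08])@a
        k=(h<.012)&(abs(d(x,P)-.032)<tol)
        x=least_squares(lambda x:d(x,P[k])-.032,x,loss="soft_l1",f_scale=.002).x
    print(nm,k.sum(),"psi",np.degrees(x[0]),"axis pt at z.08",x[1:],"rms",np.std(d(x,P[k])-.032))
    a=axis(x[0],.55);q=A-[x[1],x[2],.08];h=q@a;rr=np.linalg.norm(q-np.outer(h,a),axis=1)
    for lo in np.arange(0,.13,.005):
        s=(h>lo)&(h<lo+.005)&(rr<.04)
        if nm=="both" and s.any():print(round(lo*1e3),s.sum(),(rr[s].max()*1e3).round(1),(np.median(rr[s])*1e3).round(1))
np.save("ax.npy",np.r_[x,psi0])
E
```

```text
foot ((531.7326049804688, 216.79360961914062), (170.49720764160156, 129.2226104736328), 52.86347198486328)
side 2252 [0.58137394 0.25821947 0.1647441 ]
top 1431 [0.57698095 0.25905416 0.16517151]
lean dir [-0.60371635 -0.7971992 ]
side 886 psi -127.02395663868546 axis pt at z.08 [0.52935801 0.19810883] rms 0.00171248653436426
top 338 psi -130.39548232074904 axis pt at z.08 [0.52516527 0.20213835] rms 0.0022565520839020266
both 1192 psi -126.52881199430956 axis pt at z.08 [0.52880367 0.1984167 ] rms 0.002075244929096796
0 108 35.6 31.4
5 100 34.5 31.4
10 111 35.4 31.5
15 274 36.2 29.8
20 440 35.1 26.2
25 141 26.0 20.3
30 252 25.3 17.0
35 55 18.0 13.5
40 53 18.6 13.2
45 61 19.8 13.4
50 53 18.5 13.6
55 57 19.5 13.5
60 59 19.1 13.5
65 55 18.2 13.2
70 59 19.0 13.5
75 70 18.7 13.2
80 85 20.5 11.8
85 79 15.3 10.6
90 81 13.8 8.1
95 52 11.9 5.3
```

```bash
python3 - <<'E'
from h import *
from scipy.optimize import least_squares
C={n:dict(np.load(n+"0.npz")) for n in("side","top")}
psi=np.radians(-127);st=np.sin(.55)
a=np.array([np.cos(psi)*st,np.sin(psi)*st,np.cos(.55)])
y=np.array([-np.sin(psi+np.pi),np.cos(psi+np.pi),0]);x=np.cross(y,a)   # shoulder x away from robot-ish
print("x",x,"y",y,"a",a)
o=np.array([.5288,.1984,.08]);F=np.c_[x,y,a]
Q={}
for n,(u0,u1,v0,v1) in dict(side=(190,300,265,390),top=(112,222,155,265)).items():
    m=np.zeros((420,560),bool);m[v0:v1,u0:u1]=1
    P,_=cloud(C[n],m);q=(P-o)@F;q=q[(np.hypot(q[:,0],q[:,1])<.023)];Q[n]=q
    print(n,"max h",np.sort(q[:,2])[-8:].round(4))
    e=(q[:,2]>.038)&(q[:,2]<.076)
    p=q[e]
    best=min((least_squares(lambda t:(np.abs((p[:,:2]-t[:2])@np.array([[np.cos(t[2]),-np.sin(t[2])],[np.sin(t[2]),np.cos(t[2])]])).max(1)-.012)*1e3,[0,0,np.radians(g)],loss="soft_l1") for g in range(-45,45,10)),key=lambda r:r.cost)
    print("square",e.sum(),best.x[:2]*1e3,np.degrees(best.x[2]),best.cost)
    s=(q[:,2]>.083)&(q[:,2]<.0875);p2=q[s]
    # shoulder plane
    s=(np.hypot(q[:,0],q[:,1])>.0175)&(np.hypot(q[:,0],q[:,1])<.0205)&(q[:,2]>.025)&(q[:,2]<.04);print("shoulder h",s.sum(),np.median(q[s][:,2]))
    T=o+a*.098; print("tip proj",proj(C[n],[T,o+a*.0315]))
# edges by rays in side image onto planes
c=C["side"]
for h,px in((.0815,[(705,75),(740,97),(772,100)]),(.0315,[(655,190),(695,205),(735,200)])):
    uv=[(190+(X-375)/4.6,265+Y/4.6) for X,Y in px];r=rays(c,uv);t=((o+a*h-c["xyz"])@a)/(r@a)
    print(h,(((c["xyz"]+r*t[:,None]-o)@F)[:,:2]*1e3).round(1).tolist())
E
```

```text
x [0.51306206 0.68085636 0.52268723] y [-0.79863551  0.60181502  0.        ] a [-0.31456103 -0.41743658  0.85252452]
side max h [0.0958 0.0959 0.0959 0.0961 0.0963 0.0967 0.0969 0.0972]
square 334 [-0.08782034 -0.11378652] -3.8332477798641773 85.39429880233334
shoulder h 48 0.029949788045619694
tip proj [[272.30404944 275.38449861]
 [257.87819955 304.33368864]]
top max h [0.0977 0.0979 0.098  0.098  0.098  0.0983 0.0983 0.0986]
square 90 [-0.68238908  4.43707054] -5.024504037795921 4.933597794896764
shoulder h 45 0.03068827982528191
tip proj [[176.59215988 222.05202383]
 [169.03832634 213.93848121]]
0.0815 [[12.8, -6.0], [6.2, 9.0], [-8.6, 13.1]]
0.0315 [[19.6, 1.7], [7.0, 13.4], [-14.8, 14.9]]
```

```bash
python3 - <<'E'
from h import *
C={n:dict(np.load(n+"0.npz")) for n in("side","top")}
F=np.c_[[.51306,.68086,.52269],[-.79864,.60182,0],[-.31456,-.41744,.85252]];o=np.array([.5288,.1984,.08])
c=C["side"]
im=cv2.resize(c["color"][270:312,245:290],None,fx=13,fy=13,interpolation=cv2.INTER_CUBIC)[:,:,::-1].copy()
ims=[]
for t in(-15,-4,8):
    j=cv2.convertScaleAbs(im,alpha=1.5)
    for k in range(4):
        g=np.radians(t+45+90*k);rr=.012*2**.5
        L=[o+F@[rr*np.cos(g),rr*np.sin(g),h] for h in(.0315,.0815)]
        p=((proj(c,L)-[245,270]+.5)*13).astype(int)
        cv2.line(j,tuple(map(int,p[0])),tuple(map(int,p[1])),[(0,0,255),(0,255,0),(255,0,0),(0,255,255)][k],1)
    ims.append(j[:,140:400])
cv2.imwrite("pics/edge.png",np.hstack(ims));print(np.hstack(ims).shape)
E
```

```text
(546, 780, 3)
```

View pics/edge.png

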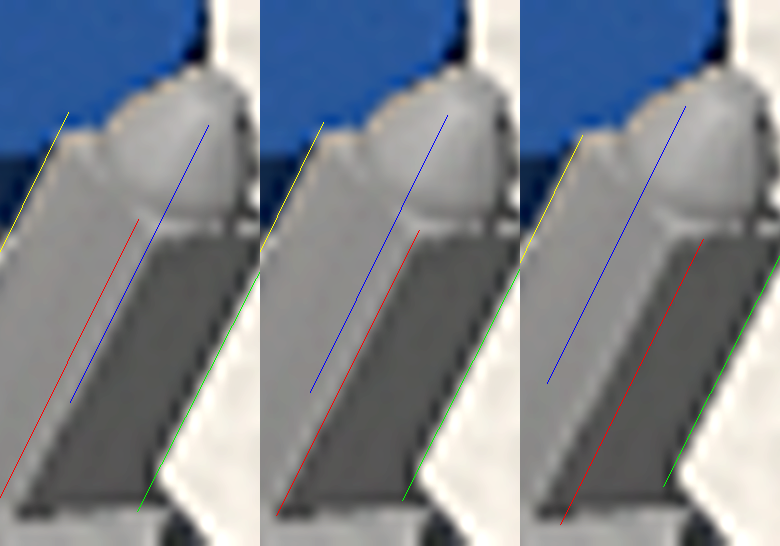

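The overlay fits a turn of about −4°: red edge on the visible corner at crop (415,230), green on the silhouette. I'll write a helper that turns target poses into move numbers, and start with the long plate.

```bash
cat >> h.py <<'E'
F=np.c_[[.51306,.68086,.52269],[-.79864,.60182,0],[-.31456,-.41744,.85252]];S=np.array([.5288,.1984,.08])+F[:,2]*.031
def down(head):   # tool pointing down, tool y at heading (deg)
    y=np.array([np.cos(np.radians(head)),np.sin(np.radians(head)),0]);z=np.array([0,0,-1.]);return np.c_[np.cross(y,z),y,z]
def arb(t=-4):    # tool z=-a, tool y=-Y' (square turned t deg)
    t=np.radians(t);z=-F[:,2];y=-(F[:,1]*np.cos(t)-F[:,0]*np.sin(t));return np.c_[np.cross(y,z),y,z]
def on_arbor(h,dx=0,dy=0): return S+F@np.array([dx,dy,h])
def move(pos,M,frm=None):
    if frm is None:
        from workcell import sense
        s=sense();p,Q=np.array(s["ee_pos"]),R.from_quat(s["orientation"])
    else: p,Q=np.array(frm[0]),R.from_matrix(frm[1])
    rv=np.degrees((Q.inv()*R.from_matrix(M)).as_rotvec())/8;d=Q.inv().apply(np.array(pos)-p)/.025
    n=max(np.linalg.norm(rv)*8/10.7,np.linalg.norm(d)*25/62.5)
    print("row",np.round(np.r_[rv,d],2).tolist(),"rows>=",round(n,1))
E
python3 -c "
from h import *
G=down(-74.2);a=[.452,-.0407,.10]
move(a,G);move([.452,-.0407,.003],G,(a,G));b=[.452,-.0407,.003];u=[.452,-.0407,.20];move(u,G,(b,G))
move(on_arbor(.095),arb(),(u,G));move(on_arbor(.055),arb(),(on_arbor(.095),arb()))"
```

```text
row [-0.01, 0.01, 17.89, -17.46, -16.0, 3.68] rows>= 13.4
row [0.0, 0.0, 0.0, 0.0, 0.0, 3.88] rows>= 1.6
row [0.0, 0.0, 0.0, 0.0, 0.0, -7.88] rows>= 3.2
row [1.41, 3.74, -4.04, 3.46, -6.77, 0.5] rows>= 4.2
row [0.0, 0.0, 0.0, -0.0, -0.0, 1.6] rows>= 0.6
```

Call:
carry_out([
  [0, 0, 17.89, -17.46, -16, 3.68, -1],
  [0, 0, 17.89, -17.46, -16, 3.68, -1],
  [0, 0, 17.89, -17.46, -16, 3.68, -1],
  [0, 0, 17.89, -17.46, -16, 3.68, -1],
  [0, 0, 17.89, -17.46, -16, 3.68, -1],
  [0, 0, 17.89, -17.46, -16, 3.68, -1],
  [0, 0, 17.89, -17.46, -16, 3.68, -1],
  [0, 0, 17.89, -17.46, -16, 3.68, -1],
], grip_force=50)

```text
time_s: 1.1
ee_pos: [0.409, 0.0455, 0.1152]
orientation: [0.806, 0.592, 0.0, 0.0]
ft_force: [0.8, 1.0, 0.2]
gripper_width: 1.001
grip_force: 0.0
```

```bash
python3 -c "
from h import *
G=down(-74.2);a=[.452,-.0407,.10]
move(a,G)"
```

```text
row [0.0, -0.0, 7.1, -2.78, 2.67, 0.61] rows>= 5.3
```

Call:
carry_out([
  [0, 0, 7.1, -2.78, 2.67, 0.61, -1],
  [0, 0, 7.1, -2.78, 2.67, 0.61, -1],
  [0, 0, 7.1, -2.78, 2.67, 0.61, -1],
  [0, 0, 7.1, -2.78, 2.67, 0.61, -1],
  [0, 0, 7.1, -2.78, 2.67, 0.61, -1],
  [0, 0, 7.1, -2.78, 2.67, 0.61, -1],
  [0, 0, 7.1, -2.78, 2.67, 0.61, -1],
])

```text
time_s: 1.98
ee_pos: [0.4519, -0.0385, 0.0999]
orientation: [0.99, 0.141, -0.0, -0.0]
ft_force: [0.1, 0.1, -0.5]
gripper_width: 0.998
grip_force: 0.0
```

```bash
python3 -c "
from h import *
G=down(-74.2)
move([.452,-.0407,.003],G)"
```

```text
row [-0.0, 0.0, 0.05, -0.02, 0.09, 3.88] rows>= 1.6
```

Call:
carry_out([
  [0, 0, 0.05, -0.02, 0.09, 2, -1],
  [0, 0, 0.05, -0.02, 0.09, 3.88, -1],
  [0, 0, 0.05, -0.02, 0.09, 3.88, -1],
  [0, 0, 0.05, -0.02, 0.09, 3.88, 1],
  [0, 0, 0.05, -0.02, 0.09, 3.88, 1],
  [0, 0, 0.05, -0.02, 0.09, 3.88, 1],
  [0, 0, 0.05, -0.02, 0.09, 3.88, 1],
  [0, 0, 0.05, -0.02, 0.09, 3.88, 1],
], grip_force=50)

```text
time_s: 2.98
ee_pos: [0.4524, -0.0408, 0.0035]
orientation: [0.991, 0.137, 0.0, 0.0]
ft_force: [-0.6, 0.7, -0.3]
gripper_width: 0.005
grip_force: 0.0
```

```bash
python3 - <<'E'
from h import *
from workcell import camera,sense
s=sense();print(s["gripper_width"],s["ee_pos"])
o=[]
for n,(u,v) in (("side",(313,245)),("top",(290,257))):
    c=camera(n);o.append(cv2.resize(c["color"][v-65:v+65,u-65:u+65,::-1],None,fx=3,fy=3))
    for q in plates(c): print(n,q[0],np.round(q[1][0],1),np.round(q[1][1],1),round(q[1][2],1))
cv2.imwrite("pics/g1.png",cv2.convertScaleAbs(np.hstack(o),alpha=1.5))
E
```

```text
0.005134256382811592 [ 0.45239777 -0.04082453  0.00348909]
side [ 81. 379.] [802.6 356.7] [77.  97.8] 59.0
side [ 65. 349.] [883.8 308.5] [ 71.2 144.4] 60.3
side [310. 260.] [453.7 -36.2] [130.7  56.1] 14.2
side [241. 237.] [637.8 -62.1] [57. 78.] 64.3
side [474. 116.] [  10.8 -846.2] [816.6  90.4] 41.3
top [406. 248.] [ 475.5 -278.6] [95.8 44.2] 26.2
top [533. 273.] [ 432.6 -549.3] [  8.6 321.6] 83.1
top [304. 168.] [634.7 -66.5] [42.8 67.6] 64.4
top [96. 75.] [833.  394.9] [178.8  74. ] 47.7
top [425.   3.] [1020.5 -338.4] [ 43.3 650.1] 3.8
```

View pics/g1.png

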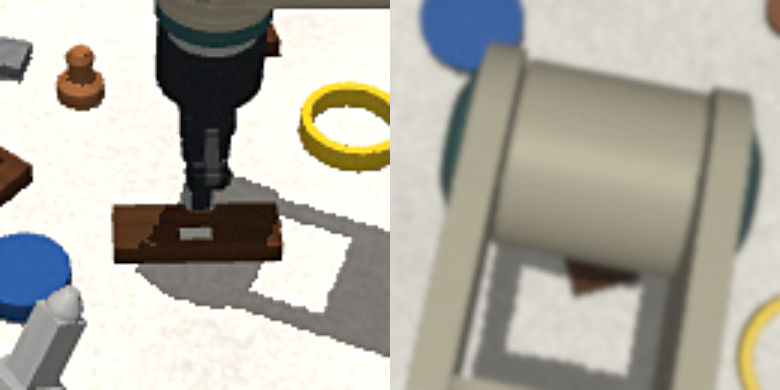

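The picture shows the closed fingertips at side-crop (200,205), just beyond the plate's far edge. The hole at (195,232) is empty. I'll compare this with the projected TCP.

```bash
python3 - <<'E'
from h import *
from workcell import camera,sense
s=sense();p=np.array(s["ee_pos"]);Q=R.from_quat(s["orientation"]);print(Q.as_matrix().round(3).tolist())
c=camera("side")
for k in(0,.02,.05,.1): print(k,((proj(c,p-Q.apply([0,0,k]))-[248,180])*3).round(0))
P,uv=cloud(c,np.ones((420,560),bool))
for X,Y in((200,195),(205,170),(205,205),(210,120),(195,232),(150,240),(200,215)):
    u,v=248+X//3,180+Y//3;i=np.argmin(abs(uv-[u,v]).sum(1));print((X,Y),P[i].round(4))
print(proj(c,[[.452,-.04,.018],[.452,-.064,.018]])*3-np.array([248,180])*3)
E
```

```text
[[0.962, 0.272, 0.0], [0.272, -0.962, 0.0], [0.0, -0.0, -1.0]]
0 [[197. 239.]]
0.02 [[199. 222.]]
0.05 [[201. 195.]]
0.1 [[204. 148.]]
(200, 195) [ 0.4522 -0.0257  0.0687]
(205, 170) [0.4438 0.0144 0.1382]
(205, 205) [ 0.4478 -0.0298  0.056 ]
(210, 120) [ 0.4449 -0.0054  0.165 ]
(195, 232) [ 4.562e-01 -5.200e-02 -2.000e-04]
(150, 240) [ 0.4855 -0.0172  0.0189]
(200, 215) [ 0.4556 -0.0575  0.0151]
[[198.45201175 227.33458796]
 [204.26044903 205.44842399]]
```

```bash
python3 - <<'E'
from h import *
from workcell import camera,sense
s=sense();p=np.array(s["ee_pos"]);Q=R.from_quat(s["orientation"]);print(np.round(s["qpos"],3),s["gripper_width"])
c=camera("side");P,uv=cloud(c,np.ones((420,560),bool))
q=Q.inv().apply(P-p);k=(np.hypot(q[:,0],q[:,1])<.08)&(P[:,2]>.022);q=q[k]
for lo in np.arange(-.3,0,.01):
    e=(q[:,2]>lo)&(q[:,2]<lo+.01)
    if e.sum()>3: print(round(lo*1e3),e.sum(),(np.percentile(q[e][:,:2],[3,97],axis=0)*1e3).round(0).tolist())
E
```

```text
[-0.171  0.011  1.834  0.     1.297  1.124] 0.0026361736550918765
-300 171 [[-22.0, -76.0], [60.0, -37.0]]
-290 129 [[-12.0, -72.0], [53.0, -40.0]]
-280 34 [[13.0, -61.0], [42.0, -44.0]]
-260 93 [[-20.0, -38.0], [32.0, -22.0]]
-250 147 [[-28.0, -39.0], [39.0, -13.0]]
-240 184 [[-33.0, -39.0], [40.0, -6.0]]
-230 26 [[-20.0, -37.0], [37.0, -15.0]]
-220 221 [[-31.0, -36.0], [37.0, -0.0]]
-210 136 [[-31.0, -37.0], [37.0, -8.0]]
-200 134 [[-30.0, -37.0], [37.0, -7.0]]
-190 138 [[-30.0, -37.0], [38.0, -7.0]]
-180 117 [[-31.0, -37.0], [37.0, -10.0]]
-170 41 [[-19.0, -38.0], [26.0, -24.0]]
-160 52 [[-8.0, -41.0], [12.0, -29.0]]
-150 93 [[-17.0, -46.0], [21.0, -11.0]]
-140 98 [[-15.0, -60.0], [21.0, 8.0]]
-130 63 [[-14.0, -61.0], [18.0, -15.0]]
-120 28 [[-15.0, -54.0], [19.0, -6.0]]
-110 42 [[-13.0, -46.0], [18.0, -6.0]]
-100 12 [[11.0, -35.0], [15.0, -10.0]]
-90 7 [[-8.0, -30.0], [14.0, -7.0]]
-70 22 [[-6.0, -13.0], [12.0, -5.0]]
-60 30 [[-9.0, -13.0], [12.0, -4.0]]
-50 15 [[-9.0, -11.0], [12.0, 4.0]]
-20 4 [[-58.0, 4.0], [56.0, 19.0]]
```

The depth cloud shows the fingertips ending about 50 mm short of the reported TCP: the pad section ends near −47 and the body begins near −120. The grasp closed in air above the plate. I'll open, go lower in steps and watch the force.

Call:
carry_out([
  [0, 0, 0, 0, 0, 0, -1],
  [0, 0, 0, 0, 0, 0, -1],
  [0, 0, 0, 0, 0, 0, -1],
  [0, 0, 0, 0, 0, 0, -1],
  [0, 0, 0, 0, 0, 1, -1],
  [0, 0, 0, 0, 0, 1.6, -1],
  [0, 0, 0, 0, 0, 1.6, -1],
])

```text
time_s: 4.05
ee_pos: [0.4512, -0.0406, -0.0379]
orientation: [0.991, 0.137, -0.001, -0.0]
ft_force: [0.4, -0.7, -0.3]
gripper_width: 1.001
grip_force: 0.0
```

```bash
python3 - <<'E'
from h import *
from workcell import camera,sense
s=sense();p=np.array(s["ee_pos"]);Q=R.from_quat(s["orientation"]);print(p,s["ft_force"])
c=camera("side");P,uv=cloud(c,np.ones((420,560),bool))
q=Q.inv().apply(P-p);k=(np.hypot(q[:,0],q[:,1])<.08)&(P[:,2]>.022);q=q[k]
for lo in np.arange(-.13,0,.01):
    e=(q[:,2]>lo)&(q[:,2]<lo+.01)
    if e.sum()>3: print(round(lo*1e3),e.sum(),(np.percentile(q[e][:,:2],[3,97],axis=0)*1e3).round(0).tolist())
cv2.imwrite("pics/g2.png",cv2.convertScaleAbs(cv2.resize(c["color"][170:300,238:378,::-1],None,fx=4,fy=4),alpha=1.5))
E
```

```text
[ 0.45119142 -0.04062036 -0.03789504] [ 0.38070406 -0.69552191 -0.31054761]
-130 62 [[-9.0, -72.0], [18.0, -21.0]]
-120 43 [[-9.0, -73.0], [18.0, -36.0]]
-110 64 [[-9.0, -74.0], [14.0, -45.0]]
-100 5 [[-4.0, -68.0], [14.0, -47.0]]
-80 27 [[-5.0, -57.0], [13.0, -47.0]]
-70 30 [[-10.0, -56.0], [18.0, 42.0]]
```

View pics/g2.png

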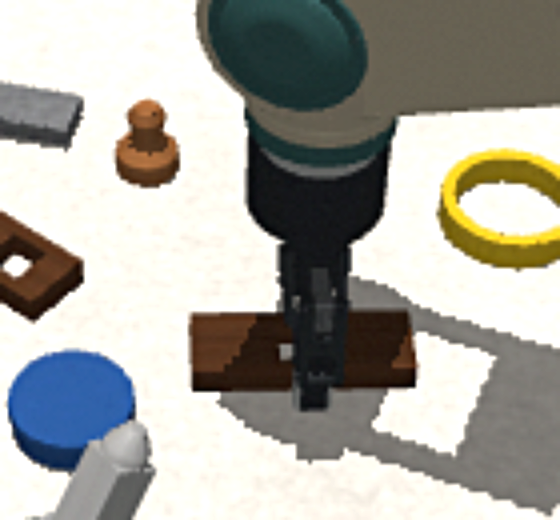

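The open fingers now straddle the plate, with the near fingertip at crop (313,400). The plate centre is at (302,350), and the fingers need to go about 10 mm lower.

Call:
carry_out([
  [0, 0, 0, 0, 0, 0.4, -1],
  [0, 0, 0, 0, 0, 0.4, 1],
  [0, 0, 0, 0, 0, 0.4, 1],
  [0, 0, 0, 0, 0, 0.4, 1],
  [0, 0, 0, 0, 0, 0.4, 1],
  [0, 0, 0, 0, 0, 0.4, 1],
], grip_force=60)

```text
time_s: 4.85
ee_pos: [0.4575, -0.0415, -0.0411]
orientation: [0.991, 0.137, 0.005, 0.001]
ft_force: [-2.1, 0.1, 29.2]
gripper_width: 0.525
grip_force: 76.0
```

```bash
python3 -c "
from h import *
from workcell import sense
s=sense();print(np.round(s['ft_force'],1),s['ee_pos'],s['gripper_width'])"
```

```text
[-2.1  0.1 29.2] [ 0.45753128 -0.04149905 -0.04114013] 0.5250375809233242
```

Call:
carry_out([
  [0, 0, 0, 0, 0, -0.3, 1],
  [0, 0, 0, 0, 0, -2, 1],
  [0, 0, 0, 0, 0, -4, 1],
  [0, 0, 0, 0, 0, -6, 1],
  [0, 0, 0, 0, 0, -6, 1],
  [0, 0, 0, 0, 0, -6, 1],
])

```text
time_s: 5.6
ee_pos: [0.4515, -0.0407, 0.1021]
orientation: [0.991, 0.137, -0.001, -0.0]
ft_force: [-0.9, -0.8, -1.6]
gripper_width: 0.526
grip_force: 61.8
```

```bash
cat > held.py <<'E'
from h import *
from workcell import camera,sense
import sys
s=sense();p=np.array(s["ee_pos"]);Q=R.from_quat(s["orientation"]);print(p.round(4),np.round(s["ft_force"],1),s["gripper_width"])
for n in("side","top"):
    c=camera(n);P,uv=cloud(c,np.ones((420,560),bool));q=Q.inv().apply(P-p);rgb=c["color"][uv[:,1],uv[:,0]].astype(int)
    k=(np.abs(q[:,0])<.085)&(np.abs(q[:,1])<.03)&(np.abs(q[:,2]+.03)<.05)&(rgb[:,0]>rgb[:,2]+12)&(rgb.max(1)<120);q=q[k]
    if len(q)<20: print(n,len(q));continue
    print(n,len(q),"x,y,z 2-98% mm",(np.percentile(q,[1,50,99],axis=0)*1e3).round(1).tolist())
    f=q[abs(q[:,2]-np.percentile(q[:,2],10))<.006];A=np.linalg.lstsq(np.c_[f[:,:2],np.ones(len(f))],f[:,2],rcond=None)[0];print("plane (back face) slope x,y, z0",A.round(3),len(f))
    if n=="side":
        px=proj(c,p-Q.apply([0,0,.04]))[0].astype(int);u,v=np.clip(px,70,[490,350])
        cv2.imwrite(sys.argv[1],cv2.convertScaleAbs(cv2.resize(c["color"][v-70:v+70,u-70:u+70,::-1],None,fx=4,fy=4),alpha=1.5));print("crop at",u-70,v-70)
E
python3 held.py pics/g3.png
```

```text
[ 0.4515 -0.0407  0.1021] [-0.9 -0.8 -1.6] 0.5259695965938059
side 940 x,y,z 2-98% mm [[-65.0, -23.9, -62.2], [14.1, -10.3, -59.1], [63.0, 22.3, -41.8]]
plane (back face) slope x,y, z0 [ 0.008 -0.021 -0.06 ] 728
crop at 247 146
top 265 x,y,z 2-98% mm [[-68.7, -24.2, -63.2], [-60.1, -8.8, -60.2], [-43.3, 16.9, -57.1]]
plane (back face) slope x,y, z0 [ 0.031  0.001 -0.058] 265
```

View pics/g3.png

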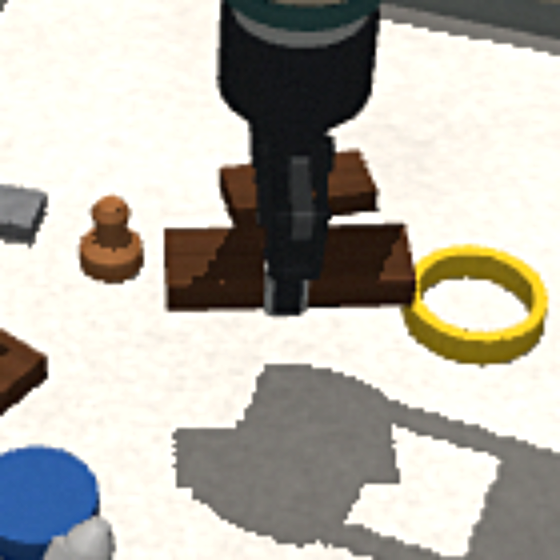

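Held well: plate level in the fingers, underside at tool z −42 mm and centred within 1 mm. Crop: plate from (165,230) to (410,308), fingertips at (285,312). Next is the pose above the arbor.

```bash
cat >> h.py <<'E'
def tcp(h,c=(-.001,-.0008,-.042),t=-4,dx=0,dy=0):
    M=arb(t);return on_arbor(h,dx,dy)-M@np.array(c),M
E
python3 -c "
from h import *
move(*tcp(.11));print(tcp(.11)[0])"
```

```text
row [1.39, 3.76, -4.05, 3.98, -7.1, -2.54] rows>= 4.3
[0.49883481 0.15719238 0.16489173]
```

Call:
carry_out([
  [0, 0, 0, 0, 0, -2, 1],
  [0, 0, 0, 0, 0, -4, 1],
  [1.39, 3.76, -4.05, 3.98, -7.1, -3, 1],
  [1.39, 3.76, -4.05, 3.98, -7.1, -3, 1],
  [1.39, 3.76, -4.05, 3.98, -7.1, -3, 1],
  [1.39, 3.76, -4.05, 3.98, -7.1, -2.54, 1],
  [1.39, 3.76, -4.05, 3.98, -7.1, -2.54, 1],
  [1.39, 3.76, -4.05, 3.98, -7.1, -2.54, 1],
])

```text
time_s: 6.7
ee_pos: [0.4988, 0.1567, 0.1646]
orientation: [0.876, 0.399, 0.239, -0.129]
ft_force: [0.8, 0.5, -1.0]
gripper_width: 0.523
grip_force: 62.0
```

```bash
python3 held.py pics/g4.png;  python3 -c "
from h import *
from workcell import sense
print(np.round(sense()['qpos'],2))
move(*tcp(.11));move(tcp(.055)[0],arb(),tcp(.11));"
```

```text
[0.4988 0.1567 0.1646] [ 0.8  0.5 -1. ] 0.5234043545221091
side 1022 x,y,z 2-98% mm [[-62.8, -22.4, -60.5], [31.7, -7.0, -57.7], [63.7, 24.7, -41.7]]
plane (back face) slope x,y, z0 [ 0.007 -0.021 -0.059] 653
crop at 211 186
top 1023 x,y,z 2-98% mm [[3.5, -23.5, -63.8], [37.6, -2.1, -60.7], [62.9, 19.8, -49.7]]
plane (back face) slope x,y, z0 [ 0.008  0.007 -0.061] 982
[-0.03 -0.28  1.86  0.46  1.26  0.61]
row [0.02, -0.01, 0.0, -0.04, -0.03, 0.04] rows>= 0.0
row [0.0, 0.0, 0.0, 0.0, -0.0, 2.2] rows>= 0.9
```

View pics/g4.png

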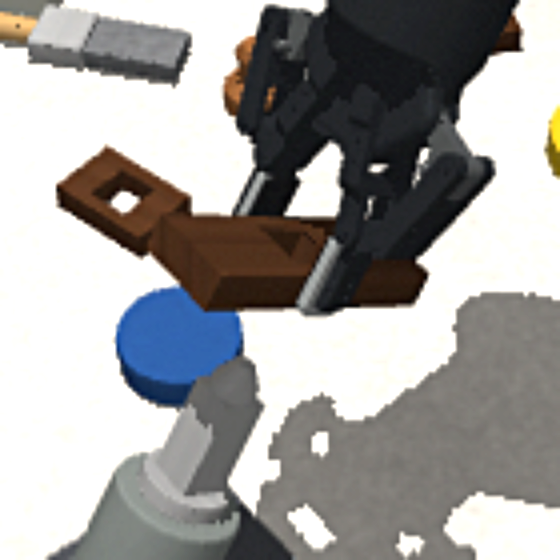

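The picture shows the plate above and in line with the arbor nose (nose at (235,375), plate centre about (290,260)), and the depth confirms the offset is along the tool axis. I'll descend over the nose.

Call:
carry_out([
  [0, 0, 0, -0.02, 0, 0.8, 1],
  [0, 0, 0, -0.02, 0, 1.5, 1],
  [0, 0, 0, -0.02, 0, 2, 1],
  [0, 0, 0, -0.02, 0, 2.2, 1],
  [0, 0, 0, -0.02, 0, 2.2, 1],
])

```text
time_s: 7.42
ee_pos: [0.5168, 0.18, 0.1197]
orientation: [0.875, 0.399, 0.24, -0.129]
ft_force: [-0.9, 0.9, -0.5]
gripper_width: 0.521
grip_force: 62.0
```

```bash
cat > st.py <<'E'
from h import *
from workcell import sense
s=sense();p=np.array(s["ee_pos"]);M=R.from_quat(s["orientation"]).as_matrix()
q=F.T@(p+M@np.array([0,0,-.042])-S);print("underside in shoulder frame mm",(q*1e3).round(1),"force tool xyz",(M.T@np.array(s["ft_force"])).round(1),"torque",(M.T@np.array(s["wrist_torque"])).round(2),"w",round(s["gripper_width"],3))
rv=R.from_matrix(arb().T@M).as_rotvec(degrees=True);print("rot vs plan deg (tool)",rv.round(2))
E
python3 st.py
```

```text
underside in shoulder frame mm [ 2.  -1.4 56.3] force tool xyz [-0.2 -1.3  0.5] torque [ 0.29 -0.42 -0.  ] w 0.521
rot vs plan deg (tool) [-0.1   0.12 -0.09]
```

Call:
carry_out([
  [0, 0, 0, -0.06, -0.05, 0.1, 1],
  [0, 0, 0, -0.06, -0.05, 0.25, 1],
  [0, 0, 0, -0.06, -0.05, 0.4, 1],
  [0, 0, 0, -0.06, -0.05, 0.4, 1],
])

```text
time_s: 7.92
ee_pos: [0.5182, 0.1845, 0.1106]
orientation: [0.875, 0.399, 0.24, -0.129]
ft_force: [-2.0, 4.6, 1.2]
gripper_width: 0.521
grip_force: 63.2
```

```bash
python3 st.py
```

```text
underside in shoulder frame mm [ 0.9  0.2 46.2] force tool xyz [ 2.5 -4.6  0.3] torque [ 0.72  0.16 -0.03] w 0.521
rot vs plan deg (tool) [-0.08  0.19 -0.09]
```

Call:
carry_out([
  [0, 0, 0, 0.02, -0.03, 0.2, 1],
  [0, 0, 0, 0.02, -0.03, 0.4, 1],
  [0, 0, 0, 0.02, -0.03, 0.64, 1],
  [0, 0, 0, 0.02, -0.03, 0.64, 1],
])

```text
time_s: 8.43
ee_pos: [0.5233, 0.1914, 0.0966]
orientation: [0.875, 0.399, 0.24, -0.129]
ft_force: [1.9, 4.2, -2.0]
gripper_width: 0.525
grip_force: 62.9
```

```bash
python3 st.py
```

```text
underside in shoulder frame mm [ 1.   0.3 29.8] force tool xyz [ 2.7 -1.2  4.1] torque [ 0.17  0.1  -0.03] w 0.525
rot vs plan deg (tool) [-0.14  0.14 -0.07]
```

It dropped over the square. Next I'll slide it to just above the shoulder.

Call:
carry_out([
  [0, 0, 0, 0.02, -0.01, 0.3, 1],
  [0, 0, 0, 0.02, -0.01, 0.6, 1],
  [0, 0, 0, 0.02, -0.01, 0.9, 1],
  [0, 0, 0, 0.02, -0.01, 1.08, 1],
  [0, 0, 0, 0.02, -0.01, 1.2, 1],
  [0, 0, 0, 0.02, -0.01, 1.2, 1],
])

```text
time_s: 9.18
ee_pos: [0.5327, 0.2042, 0.0717]
orientation: [0.875, 0.399, 0.24, -0.129]
ft_force: [0.6, 0.1, -1.3]
gripper_width: 0.52
grip_force: 63.1
```

```bash
python3 st.py
```

```text
underside in shoulder frame mm [1.5 0.5 0.2] force tool xyz [-0.3  0.5  1.3] torque [-0.02 -0.31 -0.  ] w 0.52
rot vs plan deg (tool) [-0.14  0.12 -0.09]
```

Call:
carry_out([
  [0, 0, 0, 0, 0, 0.06, 1],
  [0, 0, 0, 0, 0, 0.12, 1],
  [0, 0, 0, 0, 0, 0.16, 1],
  [0, 0, 0, 0, 0, 0.16, 1],
])

```text
time_s: 9.68
ee_pos: [0.5332, 0.2045, 0.0712]
orientation: [0.875, 0.4, 0.24, -0.128]
ft_force: [-34.0, -22.9, 29.6]
gripper_width: 0.523
grip_force: 69.2
```

```bash
python3 st.py
```

```text
underside in shoulder frame mm [ 1.8  0.2 -0.5] force tool xyz [-18.4 -12.1 -45.5] torque [ 1.87 -2.98  0.1 ] w 0.523
rot vs plan deg (tool) [-0.12  0.03 -0.19]
```

Firm contact at the shoulder. I'll relax, let go and retract.

Call:
carry_out([
  [0, 0, 0, 0, 0, -0.12, 1],
  [0, 0, 0, 0, 0, -0.12, -1],
  [0, 0, 0, 0, 0, -0.12, -1],
  [0, 0, 0, 0, 0, -0.12, -1],
  [0, 0, 0, 0, 0, -0.12, -1],
  [0, 0, 0, 0, 0, -1.5, -1],
  [0, 0, 0, 0, 0, -3.5, -1],
  [0, 0, 0, 0, 0, -5, -1],
])

```text
time_s: 10.68
ee_pos: [0.494, 0.1532, 0.1767]
orientation: [0.875, 0.399, 0.241, -0.128]
ft_force: [0.1, -0.5, 1.0]
gripper_width: 0.999
grip_force: 0.0
```

```bash
cat > seat.py <<'E'
from h import *
from workcell import camera
import sys
z0=float(sys.argv[1])
for n in("side","top"):
    c=camera(n);P,uv=cloud(c,np.ones((420,560),bool));q=(P-S)@F;rgb=c["color"][uv[:,1],uv[:,0]].astype(int)
    k=(np.hypot(q[:,0],q[:,1])<.075)&(abs(q[:,2]-z0)<.03)&(rgb[:,0]>rgb[:,2]+12);q=q[k]
    print(n,len(q),"mm 1/50/99%",(np.percentile(q,[1,50,99],axis=0)*1e3).round(1).tolist())
    f=q[abs(q[:,2]-z0)<.005]
    if len(f)>10: A=np.linalg.lstsq(np.c_[f[:,:2],np.ones(len(f))],f[:,2],rcond=None)[0];print(" top face slope,z0",A.round(4),len(f))
    if n=="side" and len(sys.argv)>2: cv2.imwrite(sys.argv[2],cv2.convertScaleAbs(cv2.resize(c["color"][230:370,190:350,::-1],None,fx=4,fy=4),alpha=1.5))
E
python3 seat.py .018
python3 -c "
from h import *
G=down(-63.5);a=[.4775,-.2785,.17];move(a,G);print('next');move([.4775,-.2785,-.035],G,(a,G))"
```

```text
side 1184 mm 1/50/99% [[-64.8, -26.8, -0.2], [25.7, 10.7, 16.5], [65.1, 25.8, 18.8]]
 top face slope,z0 [-0.0024 -0.0157  0.0171] 784
top 1120 mm 1/50/99% [[-46.6, -21.6, 10.8], [25.7, -0.0, 18.2], [63.7, 25.4, 21.3]]
 top face slope,z0 [ 0.0051 -0.0011  0.018 ] 1103
row [-0.99, -3.89, 2.75, -11.59, 10.65, -7.1] rows>= 6.9
next
row [0.0, 0.0, 0.0, 0.0, 0.0, 8.2] rows>= 3.3
```

Depth shows the long plate flat on the shoulder (top face at 17–18 mm, no slope). Next is the middle plate.

Call:
carry_out([
  [-0.99, -3.89, 2.75, -11.59, 10.65, -7.1, -1],
  [-0.99, -3.89, 2.75, -11.59, 10.65, -7.1, -1],
  [-0.99, -3.89, 2.75, -11.59, 10.65, -7.1, -1],
  [-0.99, -3.89, 2.75, -11.59, 10.65, -7.1, -1],
  [-0.99, -3.89, 2.75, -11.59, 10.65, -7.1, -1],
  [-0.99, -3.89, 2.75, -11.59, 10.65, -7.1, -1],
  [-0.99, -3.89, 2.75, -11.59, 10.65, -7.1, -1],
  [-0.99, -3.89, 2.75, -11.59, 10.65, -7.1, -1],
])

```text
time_s: 11.78
ee_pos: [0.4756, -0.2803, 0.1632]
orientation: [0.974, 0.228, -0.005, -0.002]
ft_force: [0.7, 1.3, 0.3]
gripper_width: 1.001
grip_force: 0.0
```

```bash
python3 -c "
from h import *
G=down(-63.5);move([.4775,-.2785,-.037],G)"
```

```text
row [-0.04, 0.06, -0.02, 0.17, 0.01, 8.01] rows>= 3.2
```

Call:
carry_out([
  [-0.04, 0.06, -0.02, 0.1, 0, 2, -1],
  [-0.04, 0.06, -0.02, 0.1, 0, 4, -1],
  [-0.04, 0.06, -0.02, 0.1, 0, 6, -1],
  [-0.04, 0.06, -0.02, 0.1, 0, 7.2, -1],
  [-0.04, 0.06, -0.02, 0.1, 0, 7.2, -1],
])

```text
time_s: 12.4
ee_pos: [0.4758, -0.2739, -0.0178]
orientation: [0.973, 0.232, -0.001, -0.002]
ft_force: [0.2, -1.2, 1.1]
gripper_width: 1.002
grip_force: 0.0
```

```bash
python3 -c "
from h import *
G=down(-63.5);move([.4765,-.2785,-.037],G)"
```

```text
row [-0.03, 0.01, 0.04, -0.05, 0.18, 0.77] rows>= 0.3
```

Call:
carry_out([
  [-0.03, 0.01, 0, -0.05, 0.18, 0.4, -1],
  [-0.03, 0.01, 0, -0.05, 0.18, 0.77, -1],
  [-0.03, 0.01, 0, -0.05, 0.18, 0.77, 1],
  [-0.03, 0.01, 0, -0.05, 0.18, 0.77, 1],
  [-0.03, 0.01, 0, -0.05, 0.18, 0.77, 1],
  [-0.03, 0.01, 0, -0.05, 0.18, 0.77, 1],
  [-0.03, 0.01, 0, -0.05, 0.18, 0.77, 1],
], grip_force=60)

```text
time_s: 13.28
ee_pos: [0.479, -0.2814, -0.0329]
orientation: [0.973, 0.231, 0.003, 0.003]
ft_force: [-0.1, -0.2, 6.8]
gripper_width: 0.512
grip_force: 62.9
```

Call:
carry_out([
  [0, 0, 0, 0, 0, -2, 1],
  [0, 0, 0, 0, 0, -4, 1],
  [0, 0, 0, 0, 0, -6, 1],
  [0, 0, 0, 0, 0, -8, 1],
  [0, 0, 0, 0, 0, -9, 1],
  [0, 0, 0, 0, 0, -9, 1],
])

```text
time_s: 14.02
ee_pos: [0.4778, -0.2805, 0.1929]
orientation: [0.973, 0.231, 0.003, 0.004]
ft_force: [0.3, 0.1, -2.1]
gripper_width: 0.517
grip_force: 62.2
```

```bash
python3 held.py pics/g5.png;  python3 -c "
from h import *
move(*tcp(.11,(0,0,-.038)))"
```

```text
[ 0.4778 -0.2805  0.1929] [ 0.3  0.1 -2.1] 0.5169304771917961
side 525 x,y,z 2-98% mm [[-47.1, -24.6, -53.2], [16.4, -15.3, -49.9], [51.6, 23.0, -34.2]]
plane (back face) slope x,y, z0 [ 0.002 -0.009 -0.051] 338
crop at 257 51
top 457 x,y,z 2-98% mm [[14.2, -24.7, -52.3], [30.8, -0.5, -49.4], [46.1, 20.4, -46.7]]
plane (back face) slope x,y, z0 [ 0.015  0.021 -0.05 ] 455
row [1.06, 3.82, -2.71, 8.53, -15.19, 0.81] rows>= 7.0
```

The mid plate is held with its underside at tool z −33 mm and centred within 2 mm.

```bash
python3 -c "
from h import *
move(*tcp(.11,(.001,0,-.033)))"; sed -i 's/-.042\])-S/float(__import__("sys").argv[1])])-S/' st.py
```

```text
row [1.06, 3.82, -2.71, 8.4, -15.13, 0.66] rows>= 6.9
```

Call:
carry_out([
  [1.06, 3.82, -2.71, 8.4, -15.13, 0.3, 1],
  [1.06, 3.82, -2.71, 8.4, -15.13, 0.3, 1],
  [1.06, 3.82, -2.71, 8.4, -15.13, 0.3, 1],
  [1.06, 3.82, -2.71, 8.4, -15.13, 0.3, 1],
  [1.06, 3.82, -2.71, 8.4, -15.13, 0.3, 1],
  [1.06, 3.82, -2.71, 8.4, -15.13, 0.66, 1],
  [1.06, 3.82, -2.71, 8.4, -15.13, 0.66, 1],
  [1.06, 3.82, -2.71, 8.4, -15.13, 0.66, 1],
])

```text
time_s: 15.12
ee_pos: [0.4924, 0.1561, 0.1698]
orientation: [0.875, 0.402, 0.237, -0.13]
ft_force: [-0.3, 0.2, -1.2]
gripper_width: 0.515
grip_force: 62.2
```

```bash
python3 st.py -.033; python3 held.py pics/g6.png; python3 -c "
from h import *
move(*tcp(.058,(.001,0,-.033)))"
```

```text
underside in shoulder frame mm [ -0.4   3.5 107.7] force tool xyz [-0.7 -0.3  1. ] torque [-0.01 -0.28  0.01] w 0.515
rot vs plan deg (tool) [ 0.24 -0.17 -0.31]
[0.4924 0.1561 0.1698] [-0.3  0.2 -1.2] 0.5151190843438879
side 836 x,y,z 2-98% mm [[-46.9, -22.4, -52.1], [27.5, -3.6, -48.3], [51.8, 24.1, -33.6]]
plane (back face) slope x,y, z0 [ 0.004 -0.021 -0.05 ] 509
crop at 214 184
top 839 x,y,z 2-98% mm [[-2.9, -21.9, -56.2], [30.1, -0.2, -53.1], [49.2, 22.1, -37.2]]
plane (back face) slope x,y, z0 [-0.001  0.017 -0.053] 770
row [0.0, 0.02, 0.01, 0.04, 0.01, 2.06] rows>= 0.8
```

Call:
carry_out([
  [0, 0, 0, 0.04, 0.01, 0.8, 1],
  [0, 0, 0, 0.04, 0.01, 1.5, 1],
  [0, 0, 0, 0.04, 0.01, 2.06, 1],
  [0, 0, 0, 0.04, 0.01, 2.06, 1],
])

```text
time_s: 15.72
ee_pos: [0.5115, 0.1733, 0.1279]
orientation: [0.876, 0.399, 0.238, -0.129]
ft_force: [-0.1, 0.7, -0.9]
gripper_width: 0.518
grip_force: 62.2
```

```bash
python3 st.py -.033
```

```text
underside in shoulder frame mm [-0.9 -1.3 58.7] force tool xyz [-0.1 -0.5  1. ] torque [ 0.01 -0.32  0.01] w 0.518
rot vs plan deg (tool) [-0.09 -0.11  0.01]
```

Shift +1 mm in x and −1.5 mm in tool y, then go down to 46 mm.

Call:
carry_out([
  [0, 0, 0, 0.03, -0.06, 0.1, 1],
  [0, 0, 0, 0.03, -0.06, 0.25, 1],
  [0, 0, 0, 0.03, -0.06, 0.4, 1],
  [0, 0, 0, 0.03, -0.06, 0.52, 1],
  [0, 0, 0, 0.03, -0.06, 0.52, 1],
])

```text
time_s: 16.35
ee_pos: [0.515, 0.181, 0.1184]
orientation: [0.876, 0.4, 0.239, -0.128]
ft_force: [0.9, -0.9, -1.9]
gripper_width: 0.52
grip_force: 62.2
```

```bash
python3 st.py -.033
```

```text
underside in shoulder frame mm [ 1.2  0.6 46.3] force tool xyz [-1.1  1.3  1.5] torque [-0.05 -0.5   0.01] w 0.52
rot vs plan deg (tool) [-0.12 -0.03 -0.11]
```

Call:
carry_out([
  [0, 0, 0, -0.01, 0, 0.2, 1],
  [0, 0, 0, -0.01, 0, 0.45, 1],
  [0, 0, 0, -0.01, 0, 0.7, 1],
  [0, 0, 0, -0.01, 0, 0.9, 1],
  [0, 0, 0, -0.01, 0, 1.03, 1],
  [0, 0, 0, -0.01, 0, 1.08, 1],
  [0, 0, 0, -0.01, 0, 1.08, 1],
])

```text
time_s: 17.23
ee_pos: [0.5236, 0.192, 0.0956]
orientation: [0.876, 0.4, 0.239, -0.128]
ft_force: [-1.0, -0.5, -1.4]
gripper_width: 0.518
grip_force: 62.2
```

```bash
python3 st.py -.033
```

```text
underside in shoulder frame mm [ 1.1  0.4 19.6] force tool xyz [-1.6 -0.4  0.7] torque [ 0.02 -0.48 -0.01] w 0.518
rot vs plan deg (tool) [-0.15 -0.01 -0.11]
```

Call:
carry_out([
  [0, 0, 0, 0, 0, 0.06, 1],
  [0, 0, 0, 0, 0, 0.12, 1],
  [0, 0, 0, 0, 0, 0.16, 1],
  [0, 0, 0, 0, 0, 0.16, 1],
])

```text
time_s: 17.73
ee_pos: [0.5246, 0.193, 0.0933]
orientation: [0.875, 0.4, 0.239, -0.128]
ft_force: [-14.8, -11.2, 11.1]
gripper_width: 0.519
grip_force: 64.4
```

```bash
python3 st.py -.033
```

```text
underside in shoulder frame mm [ 1.2  0.2 16.9] force tool xyz [ -9.7  -4.4 -18.8] torque [ 0.68 -1.77 -0.  ] w 0.519
rot vs plan deg (tool) [-0.16 -0.05 -0.17]
```

Seated on the long plate. Relax, release and retract.

Call:
carry_out([
  [0, 0, 0, 0, 0, -0.05, 1],
  [0, 0, 0, 0, 0, -0.05, -1],
  [0, 0, 0, 0, 0, -0.05, -1],
  [0, 0, 0, 0, 0, -0.05, -1],
  [0, 0, 0, 0, 0, -0.05, -1],
  [0, 0, 0, 0, 0, -1.5, -1],
  [0, 0, 0, 0, 0, -3, -1],
  [0, 0, 0, 0, 0, -4.5, -1],
])

```text
time_s: 18.73
ee_pos: [0.4888, 0.1465, 0.1892]
orientation: [0.876, 0.4, 0.239, -0.128]
ft_force: [0.2, 0.7, -0.1]
gripper_width: 0.998
grip_force: 0.0
```

```bash
python3 seat.py .036
python3 - <<'E'
from h import *
from workcell import camera
c=camera("side")
for q in plates(c): print(q[0],np.round(q[1][0],1),np.round(q[1][1],1),round(q[1][2],1),q[2] and np.round(q[2][0],1))
G=down(-116);a=[.636,-.0675,.17];move(a,G)
E
```

```text
side 1407 mm 1/50/99% [[-59.0, -26.6, 6.4], [28.4, 13.7, 26.1], [64.6, 25.5, 36.5]]
 top face slope,z0 [-0.0054 -0.017   0.0349] 564
top 1314 mm 1/50/99% [[-47.5, -21.8, 12.2], [23.9, 0.2, 35.6], [63.6, 25.2, 39.1]]
 top face slope,z0 [0.0037 0.0036 0.0361] 1036
[ 81. 379.] [802.6 356.7] [77.  97.8] 59.0 None
[ 64. 348.] [884.3 308.3] [ 71.2 143.3] 60.3 [841.8 318.1]
[262. 299.] [546.4 103.4] [139.3  84.5] 22.6 [546.6 145. ]
[551. 296.] [-56.1 -55.6] [139.4  25. ] 88.0 [-49.3   7. ]
[241. 236.] [637.8 -62.1] [57. 78.] 64.3 [616.6 -27.3]
row [-2.77, -3.22, 9.13, -2.59, 10.01, -0.99] rows>= 7.5
```

The middle plate is flat (top face at 35–36 mm). Next is the short plate.

Call:
carry_out([
  [0, 0, 0, 0, 0, -1, -1],
  [-2.77, -3.22, 9.13, -2.6, 10, -1, -1],
  [-2.77, -3.22, 9.13, -2.6, 10, -1, -1],
  [-2.77, -3.22, 9.13, -2.6, 10, -1, -1],
  [-2.77, -3.22, 9.13, -2.6, 10, -1, -1],
  [-2.77, -3.22, 9.13, -2.6, 10, -1, -1],
  [-2.77, -3.22, 9.13, -2.6, 10, -1, -1],
  [-2.77, -3.22, 9.13, -2.6, 10, -1, -1],
])

```text
time_s: 19.88
ee_pos: [0.6348, -0.0663, 0.1651]
orientation: [0.983, -0.185, 0.013, -0.008]
ft_force: [1.2, 0.3, 0.9]
gripper_width: 1.002
grip_force: 0.0
```

```bash
python3 -c "
from h import *
G=down(-116);move([.6355,-.067,-.015],G)"
```

```text
row [-0.16, -0.15, 0.58, -0.12, 0.17, 7.2] rows>= 2.9
```

Call:
carry_out([
  [-0.16, -0.15, 0.58, -0.12, 0.17, 2, -1],
  [-0.16, -0.15, 0.58, -0.12, 0.17, 4, -1],
  [-0.16, -0.15, 0.58, -0.12, 0.17, 6, -1],
  [-0.16, -0.15, 0.58, -0.12, 0.17, 7.1, -1],
  [-0.16, -0.15, 0.58, -0.12, 0.17, 7.1, -1],
  [-0.16, -0.15, 0.58, -0.12, 0.17, 7.1, -1],
])

```text
time_s: 20.62
ee_pos: [0.6371, -0.0675, -0.0094]
orientation: [0.975, -0.222, 0.003, -0.001]
ft_force: [0.5, -0.2, -0.4]
gripper_width: 0.999
grip_force: 0.0
```

```bash
python3 -c "
from h import *
G=down(-116);move([.6355,-.067,-.038],G)"
```

```text
row [-0.02, -0.04, 0.04, -0.07, 0.01, 1.14] rows>= 0.5
```

Call:
carry_out([
  [-0.02, -0.04, 0, -0.07, 0.01, 0.6, -1],
  [-0.02, -0.04, 0, -0.07, 0.01, 1.12, -1],
  [-0.02, -0.04, 0, -0.07, 0.01, 1.12, 1],
  [-0.02, -0.04, 0, -0.07, 0.01, 1.12, 1],
  [-0.02, -0.04, 0, -0.07, 0.01, 1.12, 1],
  [-0.02, -0.04, 0, -0.07, 0.01, 1.12, 1],
  [-0.02, -0.04, 0, -0.07, 0.01, 1.12, 1],
], grip_force=60)

```text
time_s: 21.5
ee_pos: [0.6354, -0.0672, -0.0375]
orientation: [0.975, -0.223, -0.0, 0.0]
ft_force: [0.5, -0.3, 3.5]
gripper_width: 0.522
grip_force: 63.8
```

Call:
carry_out([
  [0, 0, 0, 0, 0, -2, 1],
  [0, 0, 0, 0, 0, -4, 1],
  [0, 0, 0, 0, 0, -6, 1],
  [0, 0, 0, 0, 0, -8, 1],
  [0, 0, 0, 0, 0, -10, 1],
  [0, 0, 0, 0, 0, -10, 1],
  [0, 0, 0, 0, 0, -10, 1],
])

```text
time_s: 22.38
ee_pos: [0.6348, -0.067, 0.2103]
orientation: [0.975, -0.223, -0.002, 0.0]
ft_force: [-0.5, -0.0, -0.4]
gripper_width: 0.521
grip_force: 63.4
```

```bash
python3 held.py pics/g7.png;  python3 -c "
from h import *
move(*tcp(.11,(.001,0,-.034)))"
```

```text
[ 0.6348 -0.067   0.2103] [-0.5 -0.  -0.4] 0.5205904772789756
side 447 x,y,z 2-98% mm [[-31.7, -24.7, -57.9], [-16.3, 2.5, -54.0], [37.1, 22.8, -38.3]]
plane (back face) slope x,y, z0 [ 0.    -0.009 -0.055] 274
crop at 166 85
top 363 x,y,z 2-98% mm [[-35.0, -20.1, -58.3], [-24.4, -0.8, -55.7], [-4.1, 20.5, -44.5]]
plane (back face) slope x,y, z0 [-0.003  0.004 -0.056] 352
row [2.78, 3.21, -9.1, -8.85, -5.51, 1.58] rows>= 7.5
```

```bash
python3 -c "
from h import *
move(*tcp(.11,(.0008,0,-.038)))"
```

```text
row [2.78, 3.21, -9.1, -8.83, -5.59, 1.71] rows>= 7.5
```

Call:
carry_out([
  [2.78, 3.21, -9.1, -8.83, -5.59, 1, 1],
  [2.78, 3.21, -9.1, -8.83, -5.59, 1, 1],
  [2.78, 3.21, -9.1, -8.83, -5.59, 1, 1],
  [2.78, 3.21, -9.1, -8.83, -5.59, 1, 1],
  [2.78, 3.21, -9.1, -8.83, -5.59, 1, 1],
  [2.78, 3.21, -9.1, -8.83, -5.59, 1.3, 1],
  [2.78, 3.21, -9.1, -8.83, -5.59, 1.71, 1],
  [2.78, 3.21, -9.1, -8.83, -5.59, 1.71, 1],
])

```text
time_s: 23.48
ee_pos: [0.4954, 0.1542, 0.1661]
orientation: [0.875, 0.401, 0.239, -0.13]
ft_force: [-0.1, -0.2, -0.2]
gripper_width: 0.522
grip_force: 63.4
```

```bash
python3 st.py -.038; python3 held.py pics/g8.png; python3 -c "
from h import *
move(*tcp(.075,(0.0003,0,-.038),dx=.001))"
```

```text
underside in shoulder frame mm [ -2.2   0.  109.4] force tool xyz [-0.3  0.   0.1] torque [-0.03 -0.25  0.05] w 0.522
rot vs plan deg (tool) [ 0.06 -0.01 -0.18]
[0.4954 0.1542 0.1661] [-0.1 -0.2 -0.2] 0.5222446238023328
side 614 x,y,z 2-98% mm [[-28.5, -22.4, -56.8], [27.2, 1.3, -52.1], [40.0, 24.8, -37.8]]
plane (back face) slope x,y, z0 [-0.001 -0.017 -0.055] 362
crop at 213 185
top 581 x,y,z 2-98% mm [[-2.8, -23.4, -59.8], [25.9, -2.6, -56.7], [38.0, 20.0, -38.5]]
plane (back face) slope x,y, z0 [ 0.004  0.015 -0.057] 508
row [0.01, 0.01, -0.0, 0.1, -0.03, 1.4] rows>= 0.6
```

Call:
carry_out([
  [0, 0, 0, 0.02, -0.02, 0.8, 1],
  [0, 0, 0, 0.02, -0.02, 1.5, 1],
  [0, 0, 0, 0.02, -0.02, 2.0, 1],
  [0, 0, 0, 0.02, -0.02, 2.08, 1],
  [0, 0, 0, 0.02, -0.02, 2.08, 1],
])

```text
time_s: 24.2
ee_pos: [0.5134, 0.1769, 0.1254]
orientation: [0.875, 0.4, 0.24, -0.128]
ft_force: [-0.4, -0.3, -0.8]
gripper_width: 0.523
grip_force: 63.4
```

```bash
python3 st.py -.038
```

```text
underside in shoulder frame mm [ 1.2 -0.5 59.5] force tool xyz [-0.8 -0.1  0.4] torque [-0.   -0.32 -0.02] w 0.523
rot vs plan deg (tool) [-0.15  0.09 -0.12]
```

Call:
carry_out([
  [0, 0, 0, -0.06, -0.03, 0.1, 1],
  [0, 0, 0, -0.06, -0.03, 0.2, 1],
  [0, 0, 0, -0.06, -0.03, 0.3, 1],
  [0, 0, 0, -0.06, -0.03, 0.3, 1],
])

```text
time_s: 24.7
ee_pos: [0.514, 0.1793, 0.1173]
orientation: [0.875, 0.4, 0.239, -0.128]
ft_force: [-0.7, -2.6, -2.5]
gripper_width: 0.524
grip_force: 63.4
```

```bash
python3 st.py -.038
```

```text
underside in shoulder frame mm [-1.1  0.4 51.4] force tool xyz [-3.4  1.3  0.8] torque [-0.2  -0.85  0.02] w 0.524
rot vs plan deg (tool) [-0.13  0.03 -0.1 ]
```

Call:
carry_out([
  [0, 0, 0, -0.03, 0.01, 0.08, 1],
  [0, 0, 0, -0.03, 0.01, 0.16, 1],
  [0, 0, 0, -0.03, 0.01, 0.25, 1],
  [0, 0, 0, -0.03, 0.01, 0.32, 1],
  [0, 0, 0, -0.03, 0.01, 0.32, 1],
])

```text
time_s: 25.32
ee_pos: [0.516, 0.1822, 0.1102]
orientation: [0.875, 0.4, 0.239, -0.129]
ft_force: [-3.2, -2.6, -0.6]
gripper_width: 0.522
grip_force: 65.3
```

```bash
python3 st.py -.038
```

```text
underside in shoulder frame mm [-1.8  0.5 43.5] force tool xyz [-3.8 -0.8 -1.6] torque [ 0.16 -1.1   0.01] w 0.522
rot vs plan deg (tool) [-0.09  0.02 -0.12]
```

In. A further small −x shift, then slide to 37 mm.

Call:
carry_out([
  [0, 0, 0, -0.03, 0, 0.08, 1],
  [0, 0, 0, -0.03, 0, 0.16, 1],
  [0, 0, 0, -0.03, 0, 0.26, 1],
  [0, 0, 0, -0.03, 0, 0.32, 1],
  [0, 0, 0, -0.03, 0, 0.36, 1],
  [0, 0, 0, -0.03, 0, 0.36, 1],
])

```text
time_s: 26.08
ee_pos: [0.5187, 0.1856, 0.1032]
orientation: [0.875, 0.4, 0.24, -0.129]
ft_force: [-10.9, -4.0, 6.3]
gripper_width: 0.524
grip_force: 66.2
```

```bash
python3 st.py -.038
```

```text
underside in shoulder frame mm [-1.8  0.4 35.3] force tool xyz [ -5.4  -5.9 -10.4] torque [ 0.82 -1.17  0.08] w 0.524
rot vs plan deg (tool) [-0.1   0.07 -0.15]
```

Call:
carry_out([
  [0, 0, 0, -0.02, 0, 0.06, 1],
  [0, 0, 0, -0.02, 0, 0.1, 1],
  [0, 0, 0, -0.02, 0, 0.1, 1],
])

```text
time_s: 26.45
ee_pos: [0.5189, 0.1857, 0.1031]
orientation: [0.875, 0.401, 0.24, -0.129]
ft_force: [-32.1, -17.5, 26.7]
gripper_width: 0.523
grip_force: 69.8
```

```bash
python3 st.py -.038
```

```text
underside in shoulder frame mm [-1.7  0.4 35.1] force tool xyz [-15.4 -14.  -40.2] torque [ 2.31 -2.94  0.19] w 0.523
rot vs plan deg (tool) [-0.09  0.04 -0.23]
```

Hard stop, so it is seated. Relax, release and retract clear.

Call:
carry_out([
  [0, 0, 0, 0, 0, -0.1, 1],
  [0, 0, 0, 0, 0, -0.1, -1],
  [0, 0, 0, 0, 0, -0.1, -1],
  [0, 0, 0, 0, 0, -0.1, -1],
  [0, 0, 0, 0, 0, -0.1, -1],
  [0, 0, 0, 0, 0, -1.5, -1],
  [0, 0, 0, 0, 0, -3.5, -1],
  [0, 0, 0, 0, 0, -5, -1],
])

```text
time_s: 27.45
ee_pos: [0.4796, 0.1336, 0.2087]
orientation: [0.875, 0.4, 0.241, -0.128]
ft_force: [0.4, 0.2, 0.4]
gripper_width: 1.0
grip_force: 0.0
```

Call:
carry_out([
  [0, 0, 0, -2, 0, -2, -1],
  [0, 0, 0, -4, 0, -2, -1],
  [0, 0, 0, -4, 0, -2, -1],
  [0, 0, 0, -4, 0, -2, -1],
])

```text
time_s: 27.95
ee_pos: [0.408, 0.0495, 0.1977]
orientation: [0.875, 0.399, 0.241, -0.128]
ft_force: [0.2, 0.9, 0.1]
gripper_width: 1.0
grip_force: 0.0
```

```bash
python3 seat.py .054 pics/end.png; python3 -c "
from workcell import sense;s=sense();print(s['ee_pos'],s['ft_force'],s['gripper_width'])"
```

```text
side 1140 mm 1/50/99% [[-44.7, -25.5, 24.4], [23.4, 11.6, 43.1], [51.0, 24.8, 54.4]]
 top face slope,z0 [-0.0091 -0.0135  0.0528] 430
top 1172 mm 1/50/99% [[-49.7, -21.5, 28.0], [16.5, 1.7, 53.1], [49.9, 24.9, 57.0]]
 top face slope,z0 [0.0055 0.007  0.0541] 759
[0.40802231 0.05021876 0.19782701] [0.08056449 0.97197945 0.04789807] 1.0016372026387856
```

View pics/end.png

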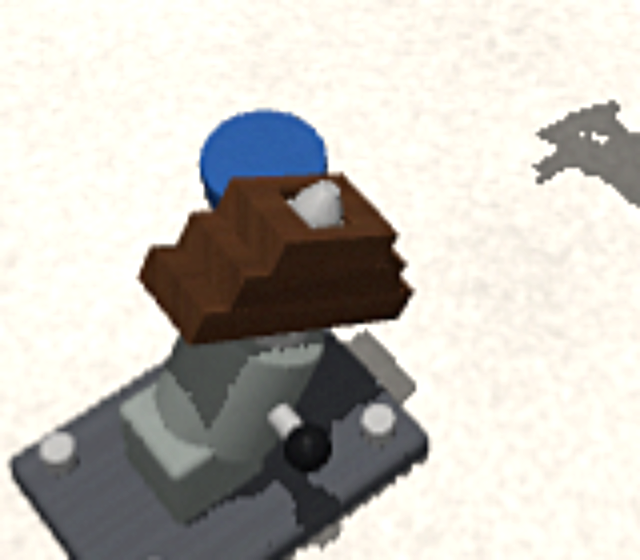

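The picture shows the three plates stepped and flat on one another, with the nose showing through the top hole at (320,205). The top face is at 53–54 mm and the tin is undisturbed.

```bash
python3 -c "
from workcell import ctrl;print(ctrl.hand_in())"
```

```text
the job is handed in; nothing more can be done
None
```

All three plates are threaded on the arbor, long at the bottom, then mid, then short, lying flat on the shoulder and on each other; the gripper let go and backed clear, and I handed the job in at about 28 s (the first grasp closed in air because the real fingertips end about 45 mm short of the reported TCP).

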